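# Dock the bean cartridge in the coffee grinder and clamp it home

## Robot

A 6-joint arm with a two-finger parallel gripper is mounted at the origin on a cart in front of the work surface, level with it; the furniture and walls round the work are solid. World frame = base frame: x ahead of the robot, y to its left, z up, the work surface at z = 0. Lengths are in mm, angles in rad, forces in N, time in s.
With the tool pointing down it reaches from about 250 to 775 mm from the base axis. Payload 4 kg.
Tool frame: the origin (TCP) lies on the centre line of the jaws, within the pads' length; the fingertips stand 22 mm ahead of it and the grasp point (between the pads) lies 3 mm ahead of it; z points along the fingers, y is the line along which they close (so a half turn about z gives the same grasp; the last joint's range is limited). The gripper opens to 85 mm and grips with 20 to 120 N. Pads are 22 mm wide; open, the fingers measure 114 mm over their backs; the gripper's body (76 mm by 85 mm) begins 54 mm behind the grasp point. The pads swing forward as they close: fully open they stand 13 mm farther back than shut.
Start: joints at [-1.339, 0.087, 1.371, -0, 1.684, -0.103], TCP at [180.716, -519.478, 253.341] pointing down, gripper open.
Joint ranges: [-3.1, 3.1], [-0.76, 2.03], [0.27, 2.55], [-1.08, 4.22], [0.17, 2.65], [-2.57, 2.57]. Speed limits (rad/s): [2.79, 2.79, 3.14, 3.14, 3.14, 3.14].

## Interface

Orientations are given as [roll, pitch, yaw] about the fixed x, y, z axes, in that order (R = Rz(yaw) Ry(pitch) Rx(roll)).
In Python, from cell import env gives the robot as it stands. The module is installed in compiled form; this text tells all that it offers.
- The arm moves only by the shell command python3 -m inch 'ROWS' [FORCE]. ROWS is JSON, a list of rows, each an object with "rotation": the turn, a rotation vector about the tool's x, y, z in rad, a list of three; "offset": the shift along the tool's x, y, z in m, a list of three; "claw": the closure, from 0 (fully open) to 1 (shut). A call has 1 to 20 rows; each row shifts and turns the commanded pose from where the row before left it, along the tool's axes as they then stand; what a row does not reach is not made up. A row lasts 1/12 s, in which the tool goes at most 41.7 mm and 7.16 degrees, less where a joint would pass 70% of its speed; a pose out of reach is approached as far as the arm can. A call is refused whole if a number of a shift passes 0.0417 or a number of a turn 0.125, either way. A call with a gripper value outside its range is refused whole. The fingers move at their own pace and stop on an object; FORCE is the grip in N (left out, the last holds). Time passes only in rows, so rows that do not move let the fingers close. It gives the time, the measured TCP pose, the force, the opening and the grip force at its end, in the units of the state.
- env.read_state(): the state, without advancing time (a new reading comes with each control period).
- env.camera(name): name is "side" or "top"; returns the picture (400x640x3 uint8, blue, green, red); there is no depth.
- env.camera_model(name): a dict with "camera_matrix" (3x3 intrinsics, pixels), "rvec" (rotation vector, rad) and "tvec" (3), from world to camera coordinates, as OpenCV has them. Camera axes: x right, y down, z forward; pixel columns grow to the right and rows downward; lengths in mm; the calibration is good to about 2 mm. A picture is of the moment at which its call begins. camera_model takes no time and is no camera call.
- env.finish_job(): hands the job in; it is judged then, once.
Trained networks look in the newest picture that a camera, given by its name, has taken for a name from the list of things; names that differ only in an ending like _2 or _b are one class to them, and where a whole thing is asked for, a point or a joint stands for the part that bears it (a point fixed in the world has none). Each returns a list of dicts, best first, with "confidence" (0 to 1); they miss things now and then, are a little off and sometimes report something else, mostly with a low value. They report only what shows in the picture. A call takes as long as a camera call.
- env.look_for(camera, name): "rect" ([left, top, right, bottom] in pixels, round what is visible of it).
- env.pinpoint(camera, name): "at" ([column, row] in pixels: a listed point, or the origin of a listed thing).
The state is a dict: "clock": time; "q": joint angles; "qvel": joint speeds; "joint_efforts": joint torques, N m; "ee_pos": TCP position; "orientation": TCP orientation; "wrist_force": force on the tool from outside, world axes, zero at the start; "moment": the same for the moment, N m; "gripper_width": finger opening in mm; "gripper_force": force on a finger pad.
Only numpy, scipy, OpenCV 4.12 (cv2) and the standard library are available. Lean on these libraries where they do the work, as an engineer would, in place of code of your own. Each camera call takes 0.05 s, during which the arm holds its last target. There are 200 camera calls.

## Task

Load the coffee grinder: set the bean cartridge into the slanted well and turn it until you feel its lugs drop over the drive cross, and let go of it. Then swing the clamp arm over it and press the arm fully shut, so that the cartridge is driven home and stays clamped. Leave the mug, the moka pot and the sugar jar where they stand.

Things in the scene. Friction and masses are not known exactly. Their poses are not given: they have to be found in the camera images.
- cartridge: Loose bean cartridge, 112 tall, about 0.25 kg, upright. Origin: centre of its underside; z up its axis. Black barrel 60 dia with a copper band, 0 to 60; above it a steel grip 46 dia, 64 to the flat cap at 112: hold it by the grip (tilted, it may droop a few degrees in the fingers). Open skirt below with 4 lugs 90 deg apart; skirt (chamfered) and lug ends are level with the origin.
- grinder: White coffee grinder, fixed to the worktop. Origin: on the worktop, 30 in front of the point below well_home; z up, x to its back, where the motor housing and the clamp's hinge are. Plinth 205 x 124 x 34. The well leans 30 deg from vertical towards its front (-x). A wall cupboard hangs 510 above the worktop from about 590 ahead of the robot's base on: lean the tool towards the front there.
- well_mouth (a point): Centre of the well's steel-rimmed mouth. z points out along the well's axis (30 deg from vertical), x to the back and up, y across. Bore 64 dia, so the cartridge has 2 play all round; rim 83 dia. The hinge post behind the well begins 54 from the axis and reaches 54 past the mouth along z.
- well_home (a point): Point on the well's axis 58.5 below the mouth, same axes: the cartridge's origin is here when home. A 4-armed steel drive cross in the well has stopped at any angle (not reported, repeats every 90 deg): lugs on its arms leave the cartridge 20 high; turned to within about 5 deg of the right angle it drops 10 onto a sprung ring (3.6 N, 7.6 N when home). The cross resists turning with 0.3 N m.
- clamp (a joint): Clamp arm's hinge angle, rad: 0 shut, 2.2 the stop when thrown back; starts open. A stiff hinge (0.6 N m of friction) holds the arm where it is left. Its rubber foot meets the cap of a dropped-in cartridge at about 0.15 and drives it the last 10 mm as the arm goes to 0.
- clamp_hinge (a point): On the hinge axis of the clamp arm, 67 behind the well's axis, 100 out from well_home. The axis is the well's y. This point's axes turn with the arm: at 0 they are those of the well; opening turns the arm's free end out of the well and back over the housing.
- clamp_bar (a point): Centre of the black push bar across the arm's free end: a round bar 15 dia, 86 long, along the well's y; axes turn with the arm. In the arm's axes it lies 118 in front of (-x) and 20 above (+z) the hinge; the arm itself is 30 wide and 10 thick. Push it from behind, then from above, to shut the arm.
- mug: White mug with coloured stripes, 84 dia, 98 tall, handle to 124 in all. Origin: centre of its underside. Bystander.
- moka_pot: Aluminium moka pot with a black handle, 98 x 155 x 174 tall. Origin: centre of its underside. Bystander.
- sugar_jar: Glass swing-top jar of sugar lumps, 91 x 84 x 119 tall. Origin: centre of its underside. Bystander.

How it is judged:
By the outcome, as a careful person would: the job done as asked, in the order asked, and still so for the second after the job is handed in, with the robot touching nothing.
It also fails if it takes over 64 s, if anything falls off the work surface, if the arm or the gripper's body presses on something with over 40 N, if the wrist force passes 120 N, or if a joint passes its speed limit or range.

## Working session

There is one attempt and no reset: what is moved stays moved. The work goes in short steps, Python scripts to look and compute and a shell command to move; the robot and the scene stay as the last step left them, time stands still between calls to the robot, and variables do not carry over. Pictures are saved under pics/ and viewed, at most 10 in all, crops included, and the job is handed in when it is done.

```bash
mkdir -p pics; cat > h.py <<'E'
import numpy as np, cv2
from scipy.spatial.transform import Rotation as R
from scipy.optimize import least_squares
from cell import env
def proj(c,P):
    m=env.camera_model(c); K=np.array(m["camera_matrix"],float)
    return cv2.projectPoints(np.array(P,float).reshape(-1,1,3),np.array(m["rvec"],float),np.array(m["tvec"],float),K,None)[0].reshape(-1,2)
def tri(a,b):
    f=lambda X: np.r_[proj("side",X)[0]-a, proj("top",X)[0]-b]
    s=least_squares(f,[500,0,50]); return s.x, np.abs(s.fun).max()
def onz(c,p,z):
    s=least_squares(lambda X: proj(c,[X[0],X[1],z])[0]-p,[500,0]); return np.r_[s.x,z]
def tool(): 
    s=env.read_state(); return np.array(s["ee_pos"]), R.from_euler("xyz",s["orientation"])
E
python3 - <<'E'
from h import *
for c in("side","top"):
    cv2.imwrite(f"pics/{c}0.png",env.camera(c))
    m=env.camera_model(c); r=cv2.Rodrigues(np.array(m["rvec"],float))[0]; print(c,(-r.T@np.array(m["tvec"],float).ravel()).round(),r[2].round(2))
D={}
for n in ["cartridge","grinder","well_mouth","well_home","clamp_hinge","clamp_bar","mug","moka_pot","sugar_jar"]:
    for c in("side","top"):
        r=env.pinpoint(c,n); print(n,c,[(np.round(x["at"],1).tolist(),round(x["confidence"],2)) for x in r[:3]])
        D[n,c]=r[0]["at"] if r else None
    if D[n,"side"] is not None and D[n,"top"] is not None: print("   ",*[np.round(v,1) for v in tri(D[n,"side"],D[n,"top"])])
E
```

```text
side [ -2. 854. 639.] [ 0.47 -0.75 -0.47]
top [ 276.   47. 1334.] [ 0.19 -0.   -0.98]
cartridge side [([392.6, 216.1], 0.85), ([324.2, 129.7], 0.49)]
cartridge top [([427.9, 235.5], 0.72)]
    [ 432.3 -233.3   -8.5] 1.1
grinder side [([331.0, 246.7], 0.81)]
grinder top [([326.4, 211.6], 0.68)]
    [481.5  31.7  13.4] 0.0
well_mouth side [([330.6, 248.3], 0.69), ([329.9, 208.5], 0.67)]
well_mouth top [([326.7, 207.1], 0.71)]
    [489.7  28.8   5.2] 1.9
well_home side [([322.0, 225.5], 0.61)]
well_home top [([330.0, 198.3], 0.79)]
    [510.2  25.2  60.8] 0.9
clamp_hinge side [([317.5, 181.7], 0.67)]
clamp_hinge top [([331.0, 181.7], 0.94)]
    [526.6  25.4 175.7] 0.5
clamp_bar side [([321.2, 132.4], 0.88)]
clamp_bar top [([334.1, 173.6], 0.64), ([326.7, 211.6], 0.61)]
    [518.6  22.4 297.7] 1.2
mug side [([287.0, 308.0], 0.84)]
mug top [([238.4, 221.5], 0.93)]
    [450.2 258.7  -3.5] 0.4
moka_pot side [([208.8, 282.2], 0.7)]
moka_pot top []
sugar_jar side [([325.0, 198.5], 0.63)]
sugar_jar top [([412.0, 156.6], 0.58)]
    [ 637.1 -190.5    6.9] 0.4
```

```bash
python3 - <<'E'
import cv2,numpy as np
a=cv2.imread("pics/side0.png");b=cv2.imread("pics/top0.png")
cv2.imwrite("pics/s1.png",cv2.resize(a[100:320,220:440],None,fx=2.7,fy=2.7,interpolation=2))
cv2.imwrite("pics/t1.png",cv2.resize(b[120:270,220:460],None,fx=3.3,fy=3.3,interpolation=2))
E
```

```text
(no output)
```

View pics/s1.png

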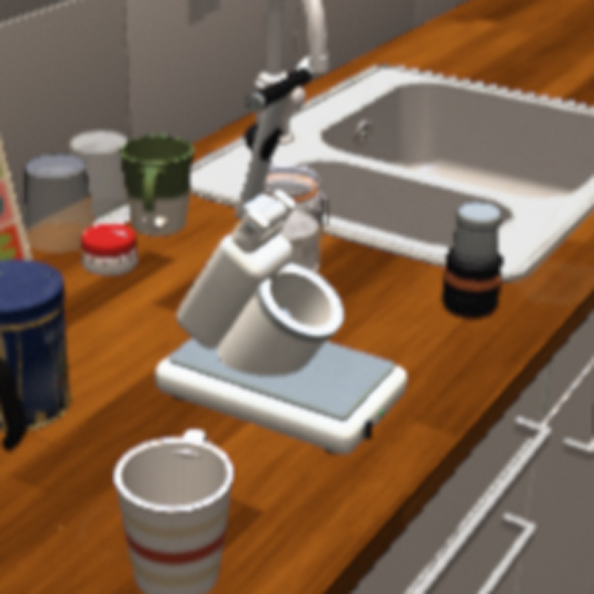

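View pics/t1.png

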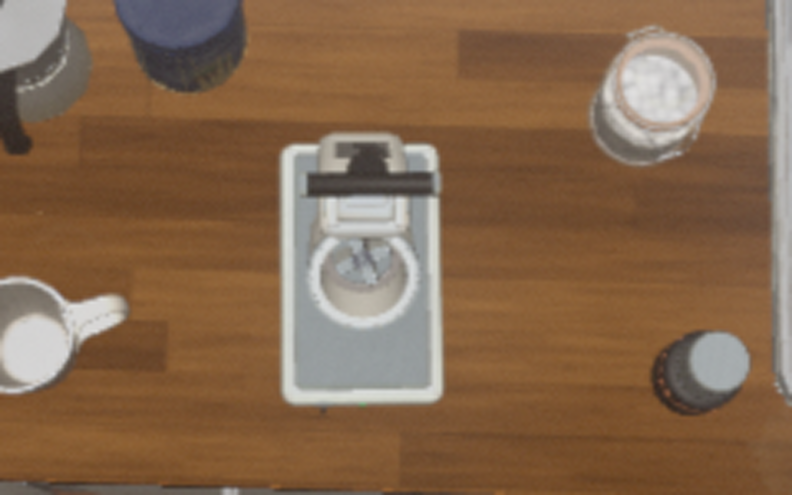

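The side crop shows the grinder with its arm thrown back: bar at about (321,132), well rim at about (331,214), cartridge cap at about (398,180). In the top crop the plinth edges are at columns 305.5–353.5 and rows 164–242, the rim at (330,204), the bar at (333,176) and the cap at (438,229). The first well_mouth side report (330.6,248) is wrong. The second, lower-confidence one (329.9,208.5) fits.

```bash
cat >> h.py <<'E'
def well(p):  # x,y,yaw,h -> Rw, home
    Rg=R.from_euler("z",p[2]); Rw=Rg*R.from_euler("y",-np.pi/6)
    return Rw, np.array([p[0],p[1],0])+Rg.apply([30,0,p[3]])
def pts(p):
    Rw,H=well(p); hinge=H+Rw.apply([67,0,100]); Ra=Rw*R.from_euler("y",p[4])
    return dict(home=H,mouth=H+Rw.apply([0,0,58.5]),hinge=hinge,bar=hinge+Ra.apply([-118,0,20]),
      bl=hinge+Ra.apply([-118,43,20]),br=hinge+Ra.apply([-118,-43,20]),org=np.array([p[0],p[1],0]))
E
python3 - <<'E'
from h import *
T=lambda u,v:(220+u/3.3,120+v/3.3); S=lambda u,v:(220+u/2.7,100+v/2.7)
obs=[("org","side",(331,246.7),.5),("org","top",(326.4,211.6),.5),("mouth","side",S(300,307),1),("mouth","top",T(363,280),1),
("home","side",(322,225.5),1),("home","top",(330,198.3),1),("hinge","side",(317.5,181.7),1),("hinge","top",(331,181.7),1),
("bar","side",(321.2,132.4),1),("bl","top",T(307,184),1),("br","top",T(439,184),1),("bl","side",S(252,100),1),("br","side",S(308,73),1)]
# plinth right/left edges in top at z=34
E=[T(283,165),T(283,385),T(438,165),T(441,385)]
def f(p):
    q=pts(p); r=[]
    for n,c,a,w in obs: r+=list(w*(proj(c,q[n])[0]-a))
    Rg=R.from_euler("z",p[2])
    for i,e in enumerate(E):
        l=Rg.inv().apply(onz("top",e,34)-[p[0],p[1],34]); r.append((l[1]-(62 if i<2 else -62))/2.6)
    return r
for a0 in(1.9,):
    s=least_squares(f,[490,25,0,50,a0],loss="soft_l1",x_scale=[10,10,.1,10,.1]); print(s.x.round(3),s.cost); print(np.round(f(s.x),1))
    for k,v in pts(s.x).items(): print(k,v.round(1))
    np.save("g.npy",s.x)
    print("front/back x", [R.from_euler("z",s.x[2]).inv().apply(onz("top",T(363,y),34)-[s.x[0],s.x[1],34]).round(1) for y in(403,146)])
g=lambda p:np.r_[proj("side",[p[0],p[1],0])[0]-(392.6,216.1),proj("top",[p[0],p[1],0])[0]-(427.9,235.5),proj("side",[p[0],p[1],112])[0]-S(480,216),proj("top",[p[0],p[1],112])[0]-T(720,361)]
c=least_squares(g,[430,-230]);print("cart",c.x,c.fun.round(1))
print("tool",env.read_state()["orientation"])
b=cv2.imread("pics/top0.png"); cv2.imwrite("pics/t2.png",cv2.resize(b[190:222,312:348],None,fx=16,fy=16,interpolation=2))
E
```

```text
Traceback (most recent call last):
  File "h.py", line 12, in onz
    s=least_squares(lambda X: proj(c,[X[0],X[1],z])[0]-p,[500,0]); return np.r_[s.x,z]
  File "h.py", line 12, in <lambda>
    s=least_squares(lambda X: proj(c,[X[0],X[1],z])[0]-p,[500,0]); return np.r_[s.x,z]
                              ~~~~^^^^^^^^^^^^^^^^^
  File "h.py", line 6, in proj
    m=env.camera_model(c); K=np.array(m["camera_matrix"],float)
ValueError: time passes only in moves, steps and waits
```

camera_model limits how often it can be called, so I'll cache it.

```bash
python3 - <<'E'
s=open("h.py").read()
s=s.replace("def proj(c,P):\n    m=env.camera_model(c);","M={c:env.camera_model(c) for c in('side','top')}\ndef proj(c,P):\n    m=M[c];")
open("h.py","w").write(s)
E
cat > fit.py <<'E'
from h import *
T=lambda u,v:(220+u/3.3,120+v/3.3); S=lambda u,v:(220+u/2.7,100+v/2.7)
obs=[("org","side",(331,246.7),.5),("org","top",(326.4,211.6),.5),("mouth","side",S(300,307),1),("mouth","top",T(363,280),1),
("home","side",(322,225.5),1),("home","top",(330,198.3),1),("hinge","side",(317.5,181.7),1),("hinge","top",(331,181.7),1),
("bar","side",(321.2,132.4),1),("bl","top",T(307,184),1),("br","top",T(439,184),1),("bl","side",S(252,100),1),("br","side",S(308,73),1)]
E=[onz("top",e,34) for e in(T(283,165),T(283,385),T(438,165),T(441,385))]
FB=[onz("top",T(363,y),34) for y in(403,146)]
def f(p):
    q=pts(p); r=[]
    for n,c,a,w in obs: r+=list(w*(proj(c,q[n])[0]-a))
    Rg=R.from_euler("z",p[2])
    for i,e in enumerate(E):
        l=Rg.inv().apply(e-[p[0],p[1],34]); r.append((l[1]-(62 if i<2 else -62))/2.6)
    return r
s=least_squares(f,[490,25,0,50,1.9],loss="soft_l1",x_scale=[10,10,.1,10,.1]); print(s.x.round(3),s.cost); print(np.round(f(s.x),1))
for k,v in pts(s.x).items(): print(k,v.round(1))
np.save("g.npy",s.x)
print("front/back x", [R.from_euler("z",s.x[2]).inv().apply(e-[s.x[0],s.x[1],34]).round(1) for e in FB])
g=lambda p:np.r_[proj("side",[p[0],p[1],0])[0]-(392.6,216.1),proj("top",[p[0],p[1],0])[0]-(427.9,235.5),proj("side",[p[0],p[1],112])[0]-S(480,216),proj("top",[p[0],p[1],112])[0]-T(720,361)]
c=least_squares(g,[430,-230]);print("cart",c.x,c.fun.round(1))
print("tool",env.read_state()["orientation"])
b=cv2.imread("pics/top0.png"); cv2.imwrite("pics/t2.png",cv2.resize(b[190:222,312:348],None,fx=16,fy=16,interpolation=2))
E
python3 fit.py
```

```text
[4.84258e+02 2.44560e+01 2.40000e-02 5.96900e+01 1.84800e+00] 13.978568159237225
[ 0.2  1.4  1.4 -0.1  1.3 -3.   0.1 -0.8 -0.5  0.1 -0.4 -2.4  2.  -1.
 -0.2  1.   2.7  0.5 -1.8 -0.8  0.2 -0.6  0.3  1.4 -0.5  0.7 -0.4 -1.
  0.8  0.4]
home [514.2  25.2  59.7]
mouth [485.   24.5 110.4]
hinge [522.3  25.4 179.8]
bar [512.9  25.2 299.1]
bl [511.9  68.1 299.1]
br [514.  -17.8 299.1]
org [484.3  24.5   0. ]
front/back x [array([-83.2,  -1.7,   0. ]), array([117.9,  -1.4,   0. ])]
cart [ 430.67720182 -230.87042761] [ 1.5 -1.9 -0.6 -0.7  0.1 -1.5 -1.1  0.2]
tool [3.14151023e+00 3.53951818e-05 3.34784602e-01]
```

View pics/t2.png

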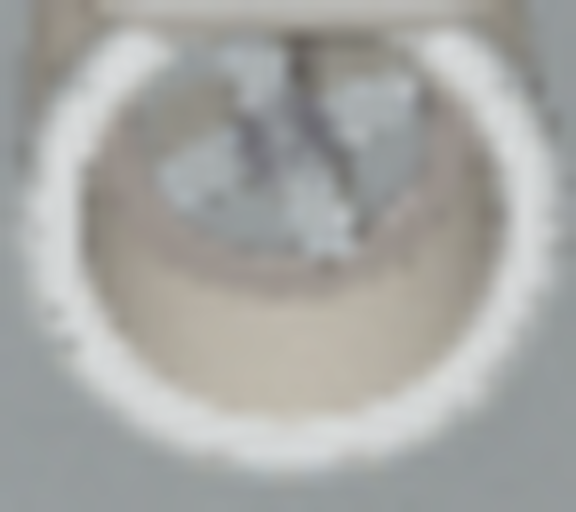

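The cross shows in the well with arms roughly along 65°/155° in the picture. Lug angle is unknown, so I'll find the match by turning. The cartridge is at (431,-231). I'm moving above it with the closing line along world x, and refining the rim fit in the same turn.

```bash
python3 -m inch '[{"rotation":[0,0,0],"offset":[0.0276,-0.0159,0],"claw":0},{"rotation":[0,0,0],"offset":[0.0276,-0.0159,0],"claw":0},{"rotation":[0,0,0],"offset":[0.0276,-0.0159,0],"claw":0},{"rotation":[0,0,0],"offset":[0.0276,-0.0159,0],"claw":0},{"rotation":[0,0,0],"offset":[0.0276,-0.0159,0],"claw":0},{"rotation":[0,0,0],"offset":[0.0276,-0.0159,0],"claw":0},{"rotation":[0,0,0],"offset":[0.0276,-0.0159,0],"claw":0},{"rotation":[0,0,0],"offset":[0.0276,-0.0159,0],"claw":0},{"rotation":[0,0,0],"offset":[0.0276,-0.0159,0],"claw":0},{"rotation":[0,0,0],"offset":[0.0276,-0.0159,0],"claw":0},{"rotation":[0,0,0],"offset":[0.0276,-0.0159,0],"claw":0},{"rotation":[0,0,0],"offset":[0.0276,-0.0159,0],"claw":0}]' && python3 -m inch '[{"rotation":[0,0,-0.103],"offset":[0,0,0],"claw":0},{"rotation":[0,0,-0.103],"offset":[0,0,0],"claw":0},{"rotation":[0,0,-0.103],"offset":[0,0,0],"claw":0},{"rotation":[0,0,-0.103],"offset":[0,0,0],"claw":0},{"rotation":[0,0,-0.103],"offset":[0,0,0],"claw":0},{"rotation":[0,0,-0.103],"offset":[0,0,0],"claw":0},{"rotation":[0,0,-0.103],"offset":[0,0,0],"claw":0},{"rotation":[0,0,-0.103],"offset":[0,0,0],"claw":0},{"rotation":[0,0,-0.103],"offset":[0,0,0],"claw":0},{"rotation":[0,0,-0.103],"offset":[0,0,0],"claw":0},{"rotation":[0,0,-0.103],"offset":[0,0,0],"claw":0},{"rotation":[0,0,-0.103],"offset":[0,0,0],"claw":0}]'
cat > ring.py <<'E'
from h import *
from scipy.ndimage import map_coordinates as mc
from scipy.optimize import minimize
im={c:cv2.imread(f"pics/{c}0.png")[:,:,0].astype(float) for c in("side","top")}
g=np.load("g.npy"); th=np.linspace(0,2*np.pi,120,endpoint=False)
def ring(p,r,c,z=58.5):
    Rw,H=well(p); return proj(c,H+Rw.apply(np.c_[r*np.cos(th),r*np.sin(th),0*th+z]))
def sc(p,cs=("side","top")):
    t=0
    for c in cs:
        val=lambda r: np.mean([mc(im[c],ring(p,q,c)[:,::-1].T,order=1) for q in r],axis=0)
        t+=np.mean(np.clip(val([34,36,38,40])-val([44,46]),-30,40)+np.clip(val([34,36,38,40])-val([28,30]),-30,40))
    return -t
for cs in(("side","top"),("top",),("side",)):
    best=min((minimize(lambda d: sc([g[0]+d[0],g[1]+d[1],g[2],g[3]+d[2]],cs)+.02*np.sum(np.square(d)),np.array(d0,float),method="Nelder-Mead",options=dict(initial_simplex=np.array(d0)+np.vstack([np.zeros(3),4*np.eye(3)]))) for d0 in([0,0,0],[5,0,-5],[-5,0,5],[0,5,0],[0,-5,0])),key=lambda s:s.fun)
    print(cs,best.x.round(2),best.fun,sc(g,cs))
    if len(cs)==2: d=best.x
p=g.copy(); p[[0,1,3]]+=d; np.save("g2.npy",p)
print(p, {k:v.round(1).tolist() for k,v in pts(p).items()})
out=[]
for c,(u,v) in(("side",(295,170)),("top",(295,165))):
    o=cv2.resize(cv2.imread(f"pics/{c}0.png")[v:v+80,u:u+70],None,fx=5,fy=5,interpolation=2)
    for r in(32,41.5): cv2.polylines(o,[((ring(p,r,c)-(u,v)+.5)*5).astype(int)],True,(0,0,255))
    out.append(o)
cv2.imwrite("pics/ring.png",np.hstack(out))
E
python3 ring.py; python3 -c "
from h import *
print(tool()[0],env.read_state()['orientation'])"
```

```text
clock: 2.0
ee_pos: [431.6, -229.1, 253.5]
orientation: [3.141, -0.0, 0.335]
wrist_force: [0.4, 0.5, 0.3]
gripper_width: 85.0
gripper_force: 0.0
clock: 3.0
ee_pos: [430.8, -230.4, 253.4]
orientation: [3.141, 0.0, 1.576]
wrist_force: [0.2, -0.1, -0.2]
gripper_width: 85.5
gripper_force: 0.0
('side', 'top') [2.96 1.14 1.19] -132.88000457494468 -103.57014079231432
('top',) [ 2.46  0.84 -0.93] -69.32976107241798 -59.218725742209955
('side',) [ 5.31 -2.3  -0.87] -65.98692036552085 -44.351415050104364
[4.87217393e+02 2.55965477e+01 2.43809338e-02 6.08754868e+01
 1.84827921e+00] {'home': [517.2, 26.3, 60.9], 'mouth': [488.0, 25.6, 111.5], 'hinge': [525.2, 26.5, 181.0], 'bar': [515.9, 26.3, 300.3], 'bl': [514.8, 69.3, 300.3], 'br': [516.9, -16.7, 300.3], 'org': [487.2, 25.6, 0.0]}
[ 430.82723118 -230.42284146  253.3852505 ] [3.14146779e+00 1.66916808e-04 1.57593826e+00]
```

View pics/ring.png

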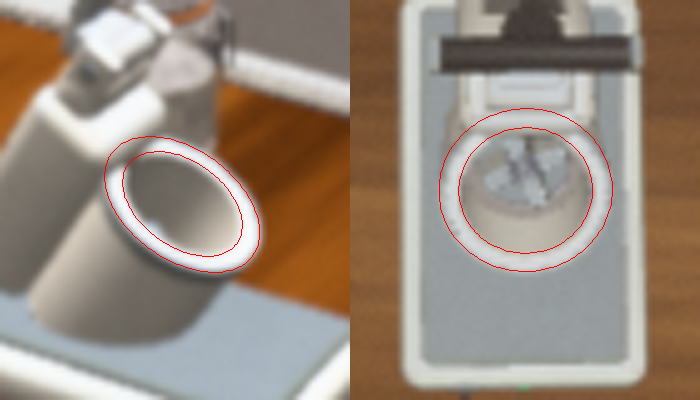

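The projected rims (outer 83, inner 64) lie right on the picture's rim in both views, centred about (331,209) in side and (400,203 → top px). Mouth is at (488,25.6,111.5). Now descending and gripping.

```bash
python3 -m inch '[{"rotation":[0,0,0],"offset":[0,0,0.02],"claw":0},{"rotation":[0,0,0],"offset":[0,0,0.02],"claw":0},{"rotation":[0,0,0],"offset":[0,0,0.02],"claw":0},{"rotation":[0,0,0],"offset":[0,0,0.02],"claw":0},{"rotation":[0,0,0],"offset":[0,0,0.02],"claw":0},{"rotation":[0,0,0],"offset":[0,0,0.02],"claw":0},{"rotation":[0,0,0],"offset":[0,0,0.02],"claw":0},{"rotation":[0,0,0],"offset":[0,0,0.018],"claw":0},{"rotation":[0,0,0],"offset":[0,0,0],"claw":1},{"rotation":[0,0,0],"offset":[0,0,0],"claw":1},{"rotation":[0,0,0],"offset":[0,0,0],"claw":1},{"rotation":[0,0,0],"offset":[0,0,0],"claw":1},{"rotation":[0,0,0],"offset":[0,0,0],"claw":1},{"rotation":[0,0,0],"offset":[0,0,0],"claw":1},{"rotation":[0,0,0],"offset":[0,0,0],"claw":1},{"rotation":[0,0,0],"offset":[0,0,0],"claw":1}]' 60
```

```text
clock: 4.33
ee_pos: [432.0, -231.2, 97.3]
orientation: [3.138, 0.002, 1.571]
wrist_force: [0.2, -0.2, 6.3]
gripper_width: 44.5
gripper_force: 61.6
```

```bash
python3 -m inch '[{"rotation":[0,0,0],"offset":[0,0,-0.01],"claw":1},{"rotation":[0,0,0],"offset":[0,0,-0.02],"claw":1},{"rotation":[0,0,0],"offset":[0,0,-0.03],"claw":1},{"rotation":[0,0,0],"offset":[0,0,-0.03],"claw":1},{"rotation":[0,0,0],"offset":[0,0,-0.03],"claw":1},{"rotation":[0,0,0],"offset":[0,0,-0.03],"claw":1},{"rotation":[0,0,0],"offset":[0,0,-0.02],"claw":1},{"rotation":[-0.087,0,0],"offset":[0,0,0],"claw":1},{"rotation":[-0.087,0,0],"offset":[0,0,0],"claw":1},{"rotation":[-0.087,0,0],"offset":[0,0,0],"claw":1},{"rotation":[-0.087,0,0],"offset":[0,0,0],"claw":1},{"rotation":[-0.087,0,0],"offset":[0,0,0],"claw":1},{"rotation":[-0.087,0,0],"offset":[0,0,0],"claw":1},{"rotation":[0,0,0],"offset":[0,0,0],"claw":1},{"rotation":[0,0,0],"offset":[0,0,0],"claw":1}]' 80
cat >> h.py <<'E'
def plan(P=None,Rt=None,n=10):
    p,r=tool(); print("tcp",p.round(1),"q",np.round(env.read_state()["q"],2))
    if P is not None: print("offset total mm",r.inv().apply(np.array(P)-p).round(1))
    if Rt is not None: print("rotvec",(r.inv()*Rt).as_rotvec().round(3))
def wtool(p,spin=0): # tool looking down the well, closing along well x, turned about tool z
    return well(p)[0]*R.from_matrix(np.array([[0,1,0],[1,0,0],[0,0,-1.]]))*R.from_euler("z",spin)
E
python3 - <<'E'
from h import *
g=np.load("g2.npy"); Rw,H=well(g)
plan(H+Rw.apply([0,0,58.5+40+97]),wtool(g))
E
```

```text
clock: 5.58
ee_pos: [429.2, -230.1, 263.7]
orientation: [2.624, -0.002, 1.569]
wrist_force: [-0.2, -0.1, -2.7]
gripper_width: 44.2
gripper_force: 82.7
tcp [ 429.2 -230.1  263.7] q [-0.85 -0.34  1.81  0.39  1.33 -0.87]
offset total mm [254.  -25.6  24.5]
rotvec [-0.006  0.011 -0.023]
```

```bash
python3 -m inch '[{"rotation":[0,0,0],"offset":[0.015,-0.002,0],"claw":1},{"rotation":[0,0,0],"offset":[0.026,-0.003,0],"claw":1},{"rotation":[0,0,0],"offset":[0.031,-0.003,0],"claw":1},{"rotation":[0,0,0],"offset":[0.031,-0.003,0],"claw":1},{"rotation":[0,0,0],"offset":[0.031,-0.003,0],"claw":1},{"rotation":[0,0,0],"offset":[0.031,-0.003,0],"claw":1},{"rotation":[0,0,0],"offset":[0.031,-0.003,0],"claw":1},{"rotation":[0,0,0],"offset":[0.031,-0.003,0],"claw":1},{"rotation":[0,0,0],"offset":[0.018,-0.002,0],"claw":1},{"rotation":[0,0,0],"offset":[0.009,0,0],"claw":1},{"rotation":[-0.006,0.011,-0.023],"offset":[0,0,0.008],"claw":1},{"rotation":[0,0,0],"offset":[0,0,0.008],"claw":1},{"rotation":[0,0,0],"offset":[0,0,0.008],"claw":1},{"rotation":[0,0,0],"offset":[0,0,0],"claw":1},{"rotation":[0,0,0],"offset":[0,0,0],"claw":1}]' 80
python3 - <<'E'
from h import *
g=np.load("g2.npy"); Rw,H=well(g)
plan(H+Rw.apply([0,0,58.5+40+97]),wtool(g))
p,r=tool(); o=p+r.apply([0,0,97]); print("cartridge in well frame by tool",Rw.inv().apply(o-H).round(1))
out=[];res={}
for c,(u,v) in(("side",(250,110)),("top",(270,140))):
    im=env.camera(c); x=env.pinpoint(c,"cartridge"); print(c,[(np.round(y["at"],1),round(y["confidence"],2)) for y in x[:2]], proj(c,o).round(1))
    im=cv2.resize(im[v:v+150,u:u+130],None,fx=3,fy=3,interpolation=2)
    for rad,z,C in((30,0,(0,0,255)),(30,60,(0,0,255)),(23,112,(0,255,0))):
        th=np.linspace(0,6.28,50); P=o+r.apply(np.c_[rad*np.cos(th),rad*np.sin(th),0*th-z])
        cv2.polylines(im,[((proj(c,P)-(u,v)+.5)*3).astype(int)],True,C)
    out.append(im)
cv2.imwrite("pics/pre.png",np.hstack(out))
E
```

```text
clock: 6.83
ee_pos: [421.1, 23.5, 231.0]
orientation: [2.617, 0.002, 1.595]
wrist_force: [-0.1, -0.2, -3.3]
gripper_width: 44.2
gripper_force: 82.7
tcp [421.1  23.5 231. ] q [-0.14 -0.58  2.02  0.09  1.18 -0.17]
offset total mm [ 0.5 -1.8 -0.1]
rotvec [0.001 0.001 0.001]
cartridge in well frame by tool [ 1.9 -0.6 98.4]
side [(array([338.9, 200.8]), 0.6)] [[338.5 198.7]]
top [(array([332.6, 211.2]), 0.83)] [[330.2 207.9]]
```

View pics/pre.png

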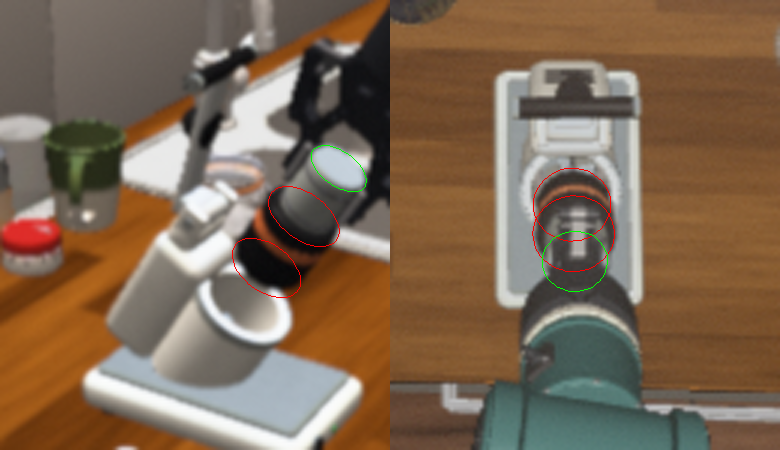

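The cartridge hangs in line with the tool: the model outlines match, with the barrel bottom about 1 px off. Now correcting 1.8 mm and moving in gently.

```bash
python3 -m inch '[{"rotation":[0,0,0],"offset":[0.0005,-0.0018,0.005],"claw":1},{"rotation":[0,0,0],"offset":[0,0,0.007],"claw":1},{"rotation":[0,0,0],"offset":[0,0,0.007],"claw":1},{"rotation":[0,0,0],"offset":[0,0,0.007],"claw":1},{"rotation":[0,0,0],"offset":[0,0,0.006],"claw":1},{"rotation":[0,0,0],"offset":[0,0,0.004],"claw":1},{"rotation":[0,0,0],"offset":[0,0,0.003],"claw":1},{"rotation":[0,0,0],"offset":[0,0,0.003],"claw":1},{"rotation":[0,0,0],"offset":[0,0,0],"claw":1}]' 80
cat > st.py <<'E'
from h import *
g=np.load("g2.npy"); Rw,H=well(g); s=env.read_state(); p,r=tool()
print("orig in well",Rw.inv().apply(p+r.apply([0,0,97])-H).round(1),"F well",Rw.inv().apply(s["wrist_force"]).round(1),"M well",Rw.inv().apply(s["moment"]).round(2),"tilt",(wtool(g).inv()*r).as_rotvec().round(3),"q6",round(s["q"][5],2))
E
python3 st.py
```

```text
clock: 7.78
ee_pos: [440.3, 24.7, 193.2]
orientation: [2.617, 0.002, 1.596]
wrist_force: [-0.5, 0.2, -5.2]
gripper_width: 44.2
gripper_force: 82.7
orig in well [-0.4  0.2 56.1] F well [-3.   0.2 -4.3] M well [0.03 1.14 0.01] tilt [-0.001 -0.001 -0.002] q6 -0.17
```

```bash
python3 -m inch '[{"rotation":[0,0,0],"offset":[0,0,0.003],"claw":1},{"rotation":[0,0,0],"offset":[0,0,0.003],"claw":1},{"rotation":[0,0,0],"offset":[0,0,0.003],"claw":1},{"rotation":[0,0,0],"offset":[0,0,0.003],"claw":1},{"rotation":[0,0,0],"offset":[0,0,0],"claw":1}]' 80; python3 st.py
```

```text
clock: 8.2
ee_pos: [445.7, 25.3, 182.8]
orientation: [2.618, 0.001, 1.597]
wrist_force: [-4.0, 2.1, -4.9]
gripper_width: 44.2
gripper_force: 83.0
orig in well [-1.   0.7 44.4] F well [-5.9  2.2 -2.3] M well [0.3  1.6  0.01] tilt [-0.     0.    -0.002] q6 -0.17
```

```bash
python3 -m inch '[{"rotation":[0,0,0],"offset":[0.0006,-0.001,0.003],"claw":1},{"rotation":[0,0,0],"offset":[0,0,0.004],"claw":1},{"rotation":[0,0,0],"offset":[0,0,0.004],"claw":1},{"rotation":[0,0,0],"offset":[0,0,0.004],"claw":1},{"rotation":[0,0,0],"offset":[0,0,0.003],"claw":1},{"rotation":[0,0,0],"offset":[0,0,0],"claw":1}]' 80; python3 st.py
```

```text
clock: 8.7
ee_pos: [454.4, 25.8, 167.2]
orientation: [2.616, 0.001, 1.596]
wrist_force: [-1.9, 1.4, -5.1]
gripper_width: 44.1
gripper_force: 82.9
orig in well [-1.1  0.9 26.4] F well [-4.1  1.4 -3.5] M well [0.19 1.43 0.04] tilt [-0.002 -0.001 -0.002] q6 -0.17
```

```bash
python3 -m inch '[{"rotation":[0,0,0],"offset":[0,0,0.003],"claw":1},{"rotation":[0,0,0],"offset":[0,0,0.003],"claw":1},{"rotation":[0,0,0],"offset":[0,0,0.002],"claw":1},{"rotation":[0,0,0],"offset":[0,0,0],"claw":1}]' 80; python3 st.py
```

```text
clock: 9.03
ee_pos: [458.3, 25.9, 160.5]
orientation: [2.616, 0.002, 1.596]
wrist_force: [-3.5, 0.9, -5.7]
gripper_width: 44.3
gripper_force: 83.0
orig in well [-1.   0.9 18.7] F well [-5.8  1.  -3.2] M well [0.22 1.58 0.03] tilt [-0.002 -0.001 -0.002] q6 -0.17
```

```bash
python3 -m inch '[{"rotation":[0,0,0],"offset":[0,0,0.002],"claw":1},{"rotation":[0,0,0],"offset":[0,0,0.001],"claw":1},{"rotation":[0,0,0],"offset":[0,0,0],"claw":1}]' 80; python3 st.py
```

```text
clock: 9.28
ee_pos: [459.7, 25.9, 158.1]
orientation: [2.616, 0.002, 1.596]
wrist_force: [-4.8, 1.5, -4.9]
gripper_width: 44.2
gripper_force: 83.3
orig in well [-1.   0.9 15.9] F well [-6.5  1.6 -1.9] M well [ 0.21  1.72 -0.01] tilt [-0.002 -0.001 -0.002] q6 -0.17
```

```bash
python3 -m inch '[{"rotation":[0,0,0],"offset":[0,-0.0005,0.001],"claw":1},{"rotation":[0,0,0],"offset":[0,0,0.001],"claw":1},{"rotation":[0,0,0],"offset":[0,0,0],"claw":1}]' 80; python3 st.py
```

```text
clock: 9.53
ee_pos: [460.5, 25.9, 156.5]
orientation: [2.615, 0.002, 1.596]
wrist_force: [-4.9, 0.5, -3.9]
gripper_width: 44.1
gripper_force: 83.3
orig in well [-1.1  0.8 14.1] F well [-6.2  0.7 -1. ] M well [ 0.22  1.64 -0.  ] tilt [-0.003 -0.001 -0.002] q6 -0.17
```

```bash
python3 -m inch '[{"rotation":[0,0,0],"offset":[0,0,0.001],"claw":1},{"rotation":[0,0,0],"offset":[0,0,0.001],"claw":1},{"rotation":[0,0,0],"offset":[0,0,0],"claw":1}]' 80; python3 st.py;  python3 -m inch '[{"rotation":[0,0,0],"offset":[0,0,0.001],"claw":1},{"rotation":[0,0,0],"offset":[0,0,0.001],"claw":1},{"rotation":[0,0,0],"offset":[0,0,0],"claw":1}]' 80; python3 st.py
```

```text
clock: 9.78
ee_pos: [461.5, 25.9, 154.7]
orientation: [2.616, 0.002, 1.596]
wrist_force: [-5.3, -0.1, -3.7]
gripper_width: 43.8
gripper_force: 83.3
orig in well [-1.   0.8 12.1] F well [-6.4  0.  -0.6] M well [0.21 1.66 0.03] tilt [-0.002 -0.001 -0.002] q6 -0.17
clock: 10.03
ee_pos: [462.5, 25.9, 153.0]
orientation: [2.616, 0.002, 1.596]
wrist_force: [-4.8, 0.6, -3.6]
gripper_width: 44.4
gripper_force: 83.3
orig in well [-1.1  0.8 10.1] F well [-5.9  0.7 -0.7] M well [ 0.15  1.73 -0.02] tilt [-0.002 -0.001 -0.002] q6 -0.17
```

```bash
python3 -m inch '[{"rotation":[0,0,0],"offset":[0,0,0.001],"claw":1},{"rotation":[0,0,0],"offset":[0,0,0.001],"claw":1},{"rotation":[0,0,0],"offset":[0,0,0],"claw":1}]' 80; python3 st.py;  python3 -m inch '[{"rotation":[0,0,0],"offset":[0,0,0.001],"claw":1},{"rotation":[0,0,0],"offset":[0,0,0.001],"claw":1},{"rotation":[0,0,0],"offset":[0,0,0],"claw":1}]' 80; python3 st.py
```

```text
clock: 10.28
ee_pos: [463.4, 25.9, 151.6]
orientation: [2.616, 0.002, 1.596]
wrist_force: [-6.8, 0.6, -1.1]
gripper_width: 44.2
gripper_force: 83.5
orig in well [-1.   0.8  8.5] F well [-6.5  0.7  2.4] M well [ 0.22  1.98 -0.06] tilt [-0.002 -0.001 -0.002] q6 -0.17
clock: 10.53
ee_pos: [464.4, 25.9, 150.0]
orientation: [2.616, 0.002, 1.597]
wrist_force: [-9.2, 0.9, -0.2]
gripper_width: 44.3
gripper_force: 83.7
orig in well [-1.   0.8  6.6] F well [-8.1  1.1  4.4] M well [ 0.21  2.07 -0.05] tilt [-0.002 -0.001 -0.002] q6 -0.17
```

```bash
python3 - <<'E'
from h import *
g=np.load("g2.npy"); Rw,H=well(g); p,r=tool(); o=p+r.apply([0,0,97]); out=[]
for c,(u,v) in(("side",(270,130)),):
    im=env.camera(c); x=env.pinpoint(c,"cartridge"); print([(np.round(y["at"],1),round(y["confidence"],2)) for y in x[:2]], proj(c,o).round(1))
    im=cv2.resize(im[v:v+120,u:u+120],None,fx=5,fy=5,interpolation=2); out.append(im.copy())
    for rad,z,C in((30,60,(0,0,255)),(23,64,(255,0,0)),(23,112,(0,255,0))):
        th=np.linspace(0,6.28,50); P=o+r.apply(np.c_[rad*np.cos(th),rad*np.sin(th),0*th-z])
        cv2.polylines(im,[((proj(c,P)-(u,v)+.5)*5).astype(int)],True,C)
cv2.imwrite("pics/in.png",im)
E
```

```text
[(array([319.4, 223.3]), 0.77)] [[321.6 223.8]]
```

View pics/in.png

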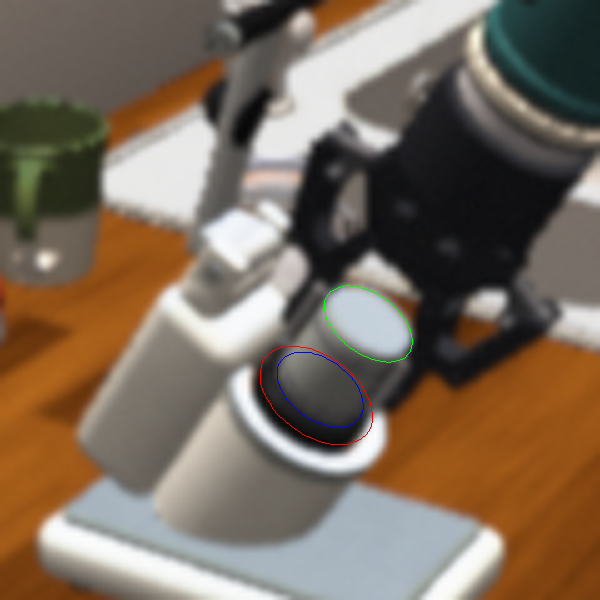

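The image agrees with the tool: only about 8–10 mm of barrel stands above the rim at (314,208), and there is no slip in the fingers. It apparently entered already aligned, since the spring force began at about 10. I'll confirm by turning: the cross should resist with about 0.3 N m.

```bash
python3 -m inch '[{"rotation":[0,0,0],"offset":[0,-0.001,-0.001],"claw":1},{"rotation":[0,0,0.06],"offset":[0,0,0],"claw":1},{"rotation":[0,0,0.06],"offset":[0,0,0],"claw":1},{"rotation":[0,0,0],"offset":[0,0,0],"claw":1}]' 80; python3 st.py;  python3 -m inch '[{"rotation":[0,0,0.06],"offset":[0,0,0],"claw":1},{"rotation":[0,0,0.06],"offset":[0,0,0],"claw":1},{"rotation":[0,0,0],"offset":[0,0,0],"claw":1}]' 80; python3 st.py
```

```text
clock: 10.97
ee_pos: [463.6, 25.9, 150.9]
orientation: [2.617, -0.059, 1.491]
wrist_force: [-6.9, 0.0, -1.6]
gripper_width: 44.4
gripper_force: 83.4
orig in well [-1.   0.8  7.7] F well [-6.8  0.2  2.1] M well [0.21 1.69 0.09] tilt [-0.004 -0.001  0.12 ] q6 -0.05
clock: 11.22
ee_pos: [463.4, 26.2, 150.7]
orientation: [2.627, -0.119, 1.387]
wrist_force: [-6.6, 1.5, -0.6]
gripper_width: 44.2
gripper_force: 83.4
orig in well [-1.4  1.2  7.7] F well [-5.9  1.6  2.7] M well [0.52 1.88 0.2 ] tilt [-0.003  0.     0.239] q6 0.07
```

```bash
python3 -m inch '[{"rotation":[0,0,0.06],"offset":[0,0,0],"claw":1},{"rotation":[0,0,0.06],"offset":[0,0,0],"claw":1},{"rotation":[0,0,0],"offset":[0,0,0],"claw":1}]' 80; python3 st.py;  python3 -m inch '[{"rotation":[0,0,-0.06],"offset":[0,0,0],"claw":1},{"rotation":[0,0,-0.06],"offset":[0,0,0],"claw":1},{"rotation":[0,0,-0.06],"offset":[0,0,0],"claw":1},{"rotation":[0,0,-0.06],"offset":[0,0,0],"claw":1},{"rotation":[0,0,0],"offset":[0,0,0],"claw":1}]' 80; python3 st.py
```

```text
clock: 11.47
ee_pos: [463.5, 26.3, 150.8]
orientation: [2.642, -0.178, 1.281]
wrist_force: [-6.2, 1.7, -0.3]
gripper_width: 44.4
gripper_force: 83.4
orig in well [-1.2  1.3  7.7] F well [-5.5  1.9  2.8] M well [0.65 1.79 0.22] tilt [-0.004  0.001  0.359] q6 0.19
clock: 11.88
ee_pos: [463.3, 26.0, 150.7]
orientation: [2.618, -0.058, 1.494]
wrist_force: [-7.7, 1.2, -0.1]
gripper_width: 44.1
gripper_force: 83.5
orig in well [-1.5  1.   7.7] F well [-6.6  1.4  3.7] M well [ 0.31  1.9  -0.18] tilt [-0.003 -0.     0.117] q6 -0.05
```

Turning meets about ±0.2 N m both ways with the depth unchanged, so it is seated over the cross. The finger knuckles are close to the hinge post, so I'll turn the cartridge and cross on until the fingers close across the well (y), then release.

```bash
python3 -m inch '[{"rotation":[0,0,0.12],"offset":[0,0,0],"claw":1},{"rotation":[0,0,0.12],"offset":[0,0,0],"claw":1},{"rotation":[0,0,0.12],"offset":[0,0,0],"claw":1},{"rotation":[0,0,0.12],"offset":[0,0,0],"claw":1},{"rotation":[0,0,0.12],"offset":[0,0,0],"claw":1},{"rotation":[0,0,0.12],"offset":[0,0,0],"claw":1}]' 80; python3 st.py;  python3 -m inch '[{"rotation":[0,0,0.12],"offset":[0,0,0],"claw":1},{"rotation":[0,0,0.12],"offset":[0,0,0],"claw":1},{"rotation":[0,0,0.12],"offset":[0,0,0],"claw":1},{"rotation":[0,0,0.12],"offset":[0,0,0],"claw":1},{"rotation":[0,0,0.12],"offset":[0,0,0],"claw":1},{"rotation":[0,0,0.12],"offset":[0,0,0],"claw":1},{"rotation":[0,0,0],"offset":[0,0,0],"claw":1}]' 80; python3 st.py
```

```text
clock: 12.38
ee_pos: [463.9, 26.7, 151.2]
orientation: [2.771, -0.387, 0.825]
wrist_force: [-4.3, 3.0, -1.8]
gripper_width: 44.1
gripper_force: 83.1
orig in well [-0.4  1.7  7.8] F well [-4.5  3.1  0.5] M well [0.97 1.37 0.4 ] tilt [-0.005  0.003  0.843] q6 0.68
clock: 12.97
ee_pos: [464.9, 26.4, 151.8]
orientation: [3.135, -0.532, 0.037]
wrist_force: [-1.3, 3.3, -2.5]
gripper_width: 44.3
gripper_force: 83.1
orig in well [0.9 1.4 7.9] F well [-2.3  3.3 -1.5] M well [0.89 0.78 0.06] tilt [-0.006  0.006  1.56 ] q6 1.39
```

```bash
python3 -m inch '[{"rotation":[0,0,0],"offset":[0,0,-0.001],"claw":1},{"rotation":[0,0,0],"offset":[0,0,0],"claw":0.25},{"rotation":[0,0,0],"offset":[0,0,0],"claw":0.25},{"rotation":[0,0,0],"offset":[0,0,0],"claw":0.25},{"rotation":[0,0,0],"offset":[0,0,0],"claw":0.25},{"rotation":[0,0,0],"offset":[0,0,-0.01],"claw":0.25},{"rotation":[0,0,0],"offset":[0,0,-0.02],"claw":0.25},{"rotation":[0,0,0],"offset":[0,0,-0.025],"claw":0.25},{"rotation":[0,0,0],"offset":[0,0,-0.025],"claw":0.25},{"rotation":[0,0,0],"offset":[0,0,-0.025],"claw":0.25},{"rotation":[0,0,0],"offset":[0,0,-0.02],"claw":0.25},{"rotation":[0,0,0],"offset":[0,0,0],"claw":0.25}]' 80
python3 - <<'E'
from h import *
g=np.load("g2.npy"); Rw,H=well(g); plan()
im0=env.camera("side"); th=np.linspace(0,6.28,60); out=[]; u,v=280,150
for k in (0,10,20):
    im=cv2.resize(im0[v:v+110,u:u+66],None,fx=4,fy=4,interpolation=2)
    for rad,z,C in((30,60,(0,0,255)),(23,112,(0,255,0))):
        cv2.polylines(im,[((proj("side",H+Rw.apply(np.c_[rad*np.cos(th),rad*np.sin(th),0*th+z+k]))-(u,v)+.5)*4).astype(int)],True,C)
    out.append(im)
cv2.imwrite("pics/rel.png",np.hstack(out))
E
```

```text
clock: 13.97
ee_pos: [401.4, 23.8, 265.7]
orientation: [3.13, -0.539, 0.04]
wrist_force: [1.2, -0.0, 0.8]
gripper_width: 63.9
gripper_force: 0.0
tcp [401.4  23.8 265.7] q [-0.15 -0.64  1.99  0.09  1.26  1.38]
```

View pics/rel.png

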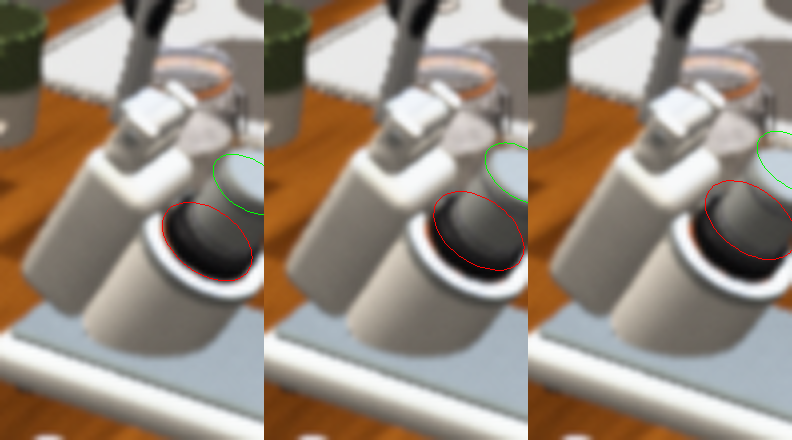

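The cartridge stands dropped in: the band is hidden and the k=0–10 outlines bracket it. It is free of the gripper. Next I close the jaws and go up and over, behind the bar.

```bash
python3 -m inch '[{"rotation":[0,0,0],"offset":[0.0103,0,-0.0178],"claw":1},{"rotation":[0,0,0],"offset":[0.0103,0,-0.0178],"claw":1},{"rotation":[0,0,0],"offset":[0.0103,0,-0.0178],"claw":1},{"rotation":[0,0,0],"offset":[0.0103,0,-0.0178],"claw":1},{"rotation":[0,0,0],"offset":[0.0103,0,-0.0178],"claw":1},{"rotation":[0,0,0],"offset":[0.0165,0,0.0095],"claw":1},{"rotation":[0,0,0],"offset":[0.0165,0,0.0095],"claw":1},{"rotation":[0,0,0],"offset":[0.0165,0,0.0095],"claw":1},{"rotation":[0,0,0],"offset":[0.0165,0,0.0095],"claw":1},{"rotation":[0,0,0],"offset":[0.0165,0,0.0095],"claw":1},{"rotation":[0,0,0],"offset":[0.0165,0,0.0095],"claw":1},{"rotation":[0,0,0],"offset":[0,0,0],"claw":1}]' 30
cat > bar.py <<'E'
from h import *
import sys
g=np.load("g2.npy")
o={c:(env.camera(c),env.pinpoint(c,"clamp_bar"))[1] for c in("side","top")}
for c in o: print(c,[(np.round(x["at"],1),round(x["confidence"],2)) for x in o[c][:2]])
for a in np.arange(0,2.2,.1):
    p=g.copy();p[4]=a; e=[np.linalg.norm(proj(c,pts(p)["bar"])[0]-o[c][0]["at"]) if o[c] else -1 for c in o]
    if max(e)<12 or e[0]<5: print(round(a,2),np.round(e,1),pts(p)["bar"].round(0))
E
python3 bar.py; python3 - <<'E'
from h import *
g=np.load("g2.npy"); p,r=tool(); B=pts(g)["bar"]; plan()
print("bar in tool axes rel TCP",r.inv().apply(B-p).round(1))
E
```

```text
clock: 15.02
ee_pos: [516.5, 28.9, 359.1]
orientation: [3.133, -0.523, 0.039]
wrist_force: [-0.7, 0.6, -1.4]
gripper_width: -0.1
gripper_force: 0.0
side [(array([323.1, 129.9]), 0.81)]
top []
1.7 [ 8. -1.] [498.  26. 298.]
1.8 [ 3.5 -1. ] [510.  26. 300.]
1.9 [ 3.4 -1. ] [522.  26. 301.]
2.0 [ 7.5 -1. ] [534.  27. 300.]
2.1 [12. -1.] [546.  27. 299.]
tcp [513.7  29.  361.8] q [-0.09 -0.34  1.62  0.06  1.34  1.45]
bar in tool axes rel TCP [-29.1   2.4  54.2]
```

```bash
python3 -m inch '[{"rotation":[0,0,0],"offset":[0.005,0.002,0],"claw":1},{"rotation":[0,0,0],"offset":[0,0,0.012],"claw":1},{"rotation":[0,0,0],"offset":[0,0,0.012],"claw":1},{"rotation":[0,0,0],"offset":[0,0,0.012],"claw":1},{"rotation":[0,0,0],"offset":[0,0,0.01],"claw":1},{"rotation":[0,0,0],"offset":[0,0,0],"claw":1}]' 30
python3 - <<'E'
from h import *
g=np.load("g2.npy"); p,r=tool(); B=pts(g)["bar"]
print("bar in tool axes rel TCP",r.inv().apply(B-p).round(1))
im=env.camera("side"); cv2.imwrite("pics/beh.png",cv2.resize(im[80:220,270:400],None,fx=4,fy=4,interpolation=2))
E
```

```text
clock: 15.72
ee_pos: [541.3, 27.8, 320.7]
orientation: [3.134, -0.521, 0.039]
wrist_force: [0.3, 0.0, 0.1]
gripper_width: -0.2
gripper_force: 0.0
bar in tool axes rel TCP [-32.2   0.5   5. ]
```

View pics/beh.png

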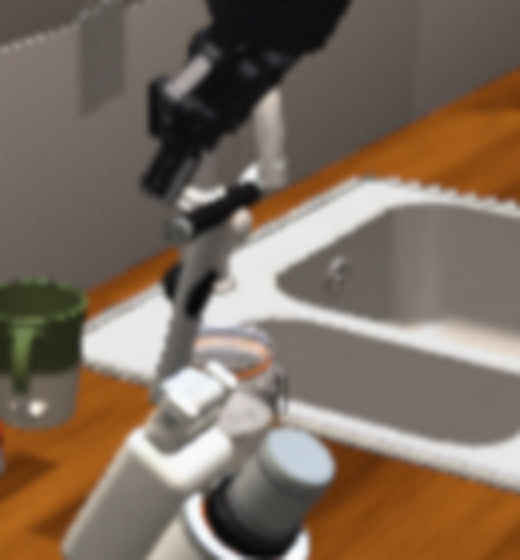

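The closed tips are behind and level with the bar: tip at crop (165,190), bar at (215,210). Next I work out the arc in tool axes.

```bash
cat > arc.py <<'E'
from h import *
import sys
# arc.py a_list lat ext0 ext1 : offsets in tool axes (mm), bar at (-lat,0,22-ext) from TCP
def arc(As,lat,e0,e1):
    g=np.load("g2.npy"); p,r=tool(); T=p
    for a,e in zip(As,np.linspace(e0,e1,len(As))):
        q=g.copy(); q[4]=a; N=pts(q)["bar"]-r.apply([-lat,0,22-e]); print(round(a,2),r.inv().apply(N-T).round(1),N.round(0)); T=N
E
python3 -c "
from arc import *
arc(np.arange(1.8,.65,-.1),17,17,8)"
```

```text
1.8 [-21.4   0.4  -1. ] [522.  27. 313.]
1.7 [-11.3  -0.1  -4.9] [510.  26. 311.]
1.6 [-11.6  -0.1  -3.7] [498.  26. 309.]
1.5 [-11.8  -0.1  -2.6] [487.  26. 305.]
1.4 [-11.9  -0.1  -1.4] [476.  26. 300.]
1.3 [-11.9  -0.2  -0.2] [465.  25. 294.]
1.2 [-11.8  -0.1   1. ] [456.  25. 288.]
1.1 [-11.6  -0.1   2.2] [447.  25. 280.]
1.0 [-11.2  -0.1   3.3] [439.  25. 271.]
0.9 [-10.8  -0.1   4.4] [431.  24. 262.]
0.8 [-10.2  -0.1   5.5] [425.  24. 252.]
0.7 [-9.5 -0.1  6.5] [420.  24. 242.]
```

```bash
python3 -m inch '[{"rotation":[0,0,0],"offset":[-0.008,0,0],"claw":1},{"rotation":[0,0,0],"offset":[-0.007,0,-0.001],"claw":1},{"rotation":[0,0,0],"offset":[-0.006,0,0],"claw":1},{"rotation":[0,0,0],"offset":[-0.006,0,-0.0025],"claw":1},{"rotation":[0,0,0],"offset":[-0.006,0,-0.0025],"claw":1},{"rotation":[0,0,0],"offset":[-0.006,0,-0.002],"claw":1},{"rotation":[0,0,0],"offset":[-0.006,0,-0.002],"claw":1},{"rotation":[0,0,0],"offset":[-0.006,0,-0.0013],"claw":1},{"rotation":[0,0,0],"offset":[-0.006,0,-0.0013],"claw":1},{"rotation":[0,0,0],"offset":[-0.006,0,-0.0007],"claw":1},{"rotation":[0,0,0],"offset":[-0.006,0,-0.0007],"claw":1},{"rotation":[0,0,0],"offset":[-0.006,0,0],"claw":1},{"rotation":[0,0,0],"offset":[-0.006,0,0],"claw":1},{"rotation":[0,0,0],"offset":[0,0,0],"claw":1}]' 30
python3 bar.py; python3 -c "
from arc import *
arc(np.arange(1.3,.55,-.1),17,11,8)"
```

```text
clock: 16.93
ee_pos: [463.7, 24.8, 297.3]
orientation: [3.132, -0.529, 0.039]
wrist_force: [1.5, 0.4, 3.3]
gripper_width: 0.1
gripper_force: 1.3
side [(array([348.9, 146.9]), 0.89)]
top [(array([333.6, 204.7]), 0.76)]
1.1 [ 9.8 10. ] [437.  24. 262.]
1.2 [4.5 5.5] [446.  25. 270.]
1.3 [2.7 2.2] [455.  25. 278.]
1.4 [7.4 5.8] [465.  25. 284.]
1.3 [-0.2 -0.4  0.3] [464.  25. 296.]
1.2 [-11.8  -0.2   1.4] [455.  25. 289.]
1.1 [-11.6  -0.2   2.5] [446.  25. 281.]
1.0 [-11.2  -0.1   3.7] [438.  25. 272.]
0.9 [-10.8  -0.1   4.8] [431.  24. 262.]
0.8 [-10.2  -0.1   5.8] [425.  24. 252.]
0.7 [-9.5 -0.1  6.8] [420.  24. 242.]
0.6 [-8.8 -0.1  7.7] [417.  24. 231.]
```

The bar follows, at about 1.27 rad in both cameras. I'll carry on to 0.7.

```bash
python3 -m inch '[{"rotation":[0,0,0],"offset":[-0.006,0,0.0005],"claw":1},{"rotation":[0,0,0],"offset":[-0.006,0,0.0009],"claw":1},{"rotation":[0,0,0],"offset":[-0.006,0,0.0012],"claw":1},{"rotation":[0,0,0],"offset":[-0.0056,0,0.0013],"claw":1},{"rotation":[0,0,0],"offset":[-0.0056,0,0.0018],"claw":1},{"rotation":[0,0,0],"offset":[-0.0056,0,0.0019],"claw":1},{"rotation":[0,0,0],"offset":[-0.0054,0,0.0024],"claw":1},{"rotation":[0,0,0],"offset":[-0.0054,0,0.0024],"claw":1},{"rotation":[0,0,0],"offset":[-0.0051,0,0.0029],"claw":1},{"rotation":[0,0,0],"offset":[-0.0051,0,0.0029],"claw":1},{"rotation":[0,0,0],"offset":[-0.0048,0,0.0034],"claw":1},{"rotation":[0,0,0],"offset":[-0.0047,0,0.0034],"claw":1},{"rotation":[0,0,0],"offset":[0,0,0],"claw":1}]' 30
python3 bar.py; python3 st.py
```

```text
clock: 18.22
ee_pos: [419.5, 23.0, 240.5]
orientation: [3.133, -0.525, 0.039]
wrist_force: [1.5, 0.5, 3.1]
gripper_width: -0.0
gripper_force: 0.9
side [(array([363.4, 176.1]), 0.82)]
top [(array([332.9, 227.8]), 0.59)]
0.5 [9.4 5.2] [407.  24. 198.]
0.6 [4.3 3.7] [409.  24. 210.]
0.7 [1.5 2.3] [413.  24. 221.]
0.8 [6.5 3. ] [417.  24. 232.]
0.9 [11.9  5.7] [423.  24. 243.]
orig in well [  5.5  -1.1 107.4] F well [-0.2  0.3  0.6] M well [-0.03  0.2   0.01] tilt [-1.000e-03 -1.000e-03  1.558e+00] q6 1.39
```

```bash
python3 -m inch '[{"rotation":[0,0,0],"offset":[0.005,0,0],"claw":1},{"rotation":[0,0,0],"offset":[0,0,-0.013],"claw":1},{"rotation":[0,0,0],"offset":[0,0,-0.013],"claw":1},{"rotation":[0,0,0],"offset":[-0.011,0,0],"claw":1},{"rotation":[0,0,0],"offset":[-0.011,0,0],"claw":1},{"rotation":[0,0,0],"offset":[0,0,0],"claw":1}]' 30
python3 -c "
from arc import *
arc(np.r_[.69,np.arange(.6,-.05,-.1)],0,-7.5,-7.5)"; python3 bar.py
```

```text
clock: 18.92
ee_pos: [391.9, 22.1, 254.5]
orientation: [3.133, -0.524, 0.039]
wrist_force: [0.1, 0.9, -0.3]
gripper_width: 0.2
gripper_force: 0.0
0.69 [ 0.5 -1.2 10.4] [397.  23. 246.]
0.6 [-7.8 -0.1  7.4] [394.  23. 235.]
0.5 [-7.9 -0.1  9. ] [392.  23. 224.]
0.4 [-6.9 -0.1  9.7] [391.  23. 212.]
0.3 [-5.9 -0.1 10.4] [391.  23. 200.]
0.2 [-4.9 -0.1 10.9] [392.  23. 188.]
0.1 [-3.7 -0.1 11.4] [395.  23. 176.]
0.0 [-2.6 -0.  11.7] [398.  23. 165.]
side [(array([361.3, 176.2]), 0.8)]
top [(array([334.3, 229.4]), 0.84)]
0.5 [9.6 4.8] [407.  24. 198.]
0.6 [4.6 3.9] [409.  24. 210.]
0.7 [1.2 3.7] [413.  24. 221.]
0.8 [6.  5.1] [417.  24. 232.]
0.9 [11.3  7.8] [423.  24. 243.]
```

```bash
python3 -m inch '[{"rotation":[0,0,0],"offset":[0,-0.001,0.005],"claw":1},{"rotation":[0,0,0],"offset":[0,0,0.005],"claw":1},{"rotation":[0,0,0],"offset":[-0.0038,0,0.0037],"claw":1},{"rotation":[0,0,0],"offset":[-0.0038,0,0.0037],"claw":1},{"rotation":[0,0,0],"offset":[-0.0039,0,0.0045],"claw":1},{"rotation":[0,0,0],"offset":[-0.0039,0,0.0045],"claw":1},{"rotation":[0,0,0],"offset":[-0.0034,0,0.0048],"claw":1},{"rotation":[0,0,0],"offset":[-0.0034,0,0.0049],"claw":1},{"rotation":[0,0,0],"offset":[-0.0029,0,0.0052],"claw":1},{"rotation":[0,0,0],"offset":[-0.0029,0,0.0052],"claw":1},{"rotation":[0,0,0],"offset":[0,0,0],"claw":1}]' 30
python3 bar.py; python3 st.py; python3 -c "
from arc import *
arc(np.arange(.3,-.05,-.05),0,-7.5,-7.5)"
```

```text
clock: 20.03
ee_pos: [390.7, 22.8, 199.5]
orientation: [3.133, -0.523, 0.039]
wrist_force: [-0.7, 1.5, 0.5]
gripper_width: 0.2
gripper_force: 0.3
side [(array([364.8, 193.7]), 0.88)]
top [(array([332.6, 232.2]), 0.71)]
0.1 [10.9  3. ] [409.  24. 151.]
0.2 [6.4 3.1] [407.  24. 162.]
0.3 [1.9 3. ] [406.  24. 174.]
0.4 [3.4 2.6] [406.  24. 186.]
0.5 [8.3 2.1] [407.  24. 198.]
orig in well [-37.4  -0.8  87.4] F well [-0.  -0.3  0.2] M well [0.01 0.2  0.02] tilt [-0.004  0.002  1.558] q6 1.36
0.3 [-2.1 -0.7  0.9] [391.  23. 200.]
0.25 [-2.6 -0.   5.4] [391.  23. 194.]
0.2 [-2.3 -0.   5.5] [392.  23. 188.]
0.15 [-2.  -0.   5.6] [393.  23. 182.]
0.1 [-1.8 -0.   5.7] [395.  23. 176.]
0.05 [-1.5 -0.   5.8] [396.  23. 170.]
0.0 [-1.2 -0.   5.9] [398.  23. 165.]
```

```bash
python3 -m inch '[{"rotation":[0,0,0],"offset":[-0.002,0,0.003],"claw":1},{"rotation":[0,0,0],"offset":[-0.002,0,0.004],"claw":1},{"rotation":[0,0,0],"offset":[-0.0015,0,0.004],"claw":1},{"rotation":[0,0,0],"offset":[-0.0015,0,0.004],"claw":1},{"rotation":[0,0,0],"offset":[-0.001,0,0.003],"claw":1},{"rotation":[0,0,0],"offset":[0,0,0],"claw":1}]' 30; python3 st.py; python3 -m inch '[{"rotation":[0,0,0],"offset":[-0.001,0,0.003],"claw":1},{"rotation":[0,0,0],"offset":[-0.001,0,0.003],"claw":1},{"rotation":[0,0,0],"offset":[-0.0008,0,0.003],"claw":1},{"rotation":[0,0,0],"offset":[0,0,0],"claw":1}]' 30; python3 st.py
```

```text
clock: 20.73
ee_pos: [394.3, 22.6, 181.4]
orientation: [3.133, -0.527, 0.039]
wrist_force: [-1.5, -0.2, 0.8]
gripper_width: 0.1
gripper_force: 0.7
orig in well [-45.9  -0.8  68.8] F well [-1.  -0.1  1.5] M well [ 0.04  0.34 -0.03] tilt [-0.003  0.002  1.558] q6 1.36
clock: 21.07
ee_pos: [396.2, 22.7, 172.4]
orientation: [3.133, -0.526, 0.039]
wrist_force: [-3.6, 0.3, 2.6]
gripper_width: -0.2
gripper_force: 2.5
orig in well [-48.8  -0.8  60.1] F well [-1.9  0.4  4.1] M well [0.02 0.68 0.02] tilt [-3.000e-03  1.000e-03  1.558e+00] q6 1.36
```

```bash
python3 -m inch '[{"rotation":[0,0,0],"offset":[-0.0008,0,0.003],"claw":1},{"rotation":[0,0,0],"offset":[-0.0005,0,0.002],"claw":1},{"rotation":[0,0,0],"offset":[0,0,0],"claw":1}]' 30; python3 st.py; python3 -m inch '[{"rotation":[0,0,0],"offset":[-0.0005,0,0.002],"claw":1},{"rotation":[0,0,0],"offset":[0,0,0.001],"claw":1},{"rotation":[0,0,0],"offset":[0,0,0],"claw":1}]' 30; python3 st.py
```

```text
clock: 21.32
ee_pos: [397.4, 22.7, 167.6]
orientation: [3.133, -0.526, 0.039]
wrist_force: [-6.2, -0.2, 4.9]
gripper_width: 0.8
gripper_force: 3.5
orig in well [-50.2  -0.8  55.3] F well [-2.9 -0.   7.3] M well [0.08 0.82 0.02] tilt [-2.000e-03  1.000e-03  1.558e+00] q6 1.36
clock: 21.57
ee_pos: [398.3, 22.7, 164.8]
orientation: [3.133, -0.525, 0.039]
wrist_force: [-8.5, 0.5, 5.6]
gripper_width: 0.1
gripper_force: 4.6
orig in well [-50.9  -0.8  52.5] F well [-4.6  0.7  9.1] M well [0.05 1.04 0.02] tilt [-0.002  0.     1.558] q6 1.36
```

```bash
python3 bar.py
```

```text
side [(array([359.7, 208.1]), 0.84)]
top [(array([332.1, 232.8]), 0.84)]
0.0 [0.2 2.3] [413.  24. 139.]
0.1 [4.4 2.3] [409.  24. 151.]
0.2 [8.9 2.4] [407.  24. 162.]
```

```bash
python3 -m inch '[{"rotation":[0,0,0],"offset":[0,0,0.001],"claw":1},{"rotation":[0,0,0],"offset":[0,0,0.001],"claw":1},{"rotation":[0,0,0],"offset":[0,0,0],"claw":1}]' 30; python3 st.py; python3 -m inch '[{"rotation":[0,0,0],"offset":[0,0,0.001],"claw":1},{"rotation":[0,0,0],"offset":[0,0,0],"claw":1}]' 30; python3 st.py
```

```text
clock: 22.02
ee_pos: [398.8, 22.8, 163.7]
orientation: [3.133, -0.524, 0.04]
wrist_force: [-16.0, 0.7, 12.3]
gripper_width: -0.3
gripper_force: 9.3
orig in well [-51.2  -0.8  51.3] F well [-7.6  1.  18.7] M well [0.09 1.66 0.02] tilt [-1.000e-03 -1.000e-03  1.557e+00] q6 1.36
clock: 22.18
ee_pos: [399.0, 22.8, 163.5]
orientation: [3.132, -0.523, 0.041]
wrist_force: [-23.3, -0.4, 16.8]
gripper_width: -0.3
gripper_force: 13.1
orig in well [-51.2  -0.8  51. ] F well [-11.8   0.2  26.2] M well [ 0.13  2.2  -0.01] tilt [-1.000e-03 -1.000e-03  1.557e+00] q6 1.36
```

The stop is reached: force is rising and the TCP is standing still. One last firm press, then back off.

```bash
python3 -m inch '[{"rotation":[0,0,0],"offset":[0,0,0.001],"claw":1},{"rotation":[0,0,0],"offset":[0,0,0],"claw":1},{"rotation":[0,0,0],"offset":[0,0,0],"claw":1}]' 30; python3 st.py; python3 -m inch '[{"rotation":[0,0,0],"offset":[0,0,-0.004],"claw":1},{"rotation":[0,0,0],"offset":[0,0,-0.008],"claw":1},{"rotation":[0,0,0],"offset":[0,0,-0.015],"claw":1},{"rotation":[0,0,0],"offset":[0,0,-0.025],"claw":1},{"rotation":[0,0,0],"offset":[0,0,-0.025],"claw":1},{"rotation":[0,0,0],"offset":[0,0,-0.025],"claw":1},{"rotation":[0,0,0],"offset":[0,0,-0.015],"claw":1},{"rotation":[0,0,0],"offset":[0,0,0],"claw":1},{"rotation":[0,0,0],"offset":[0,0,0],"claw":1}]' 30; python3 bar.py; python3 - <<'E'
from h import *
im=env.camera("side"); cv2.imwrite("pics/end.png",cv2.resize(im[130:310,240:440],None,fx=3,fy=3,interpolation=2))
E
```

```text
clock: 22.43
ee_pos: [399.1, 22.8, 163.3]
orientation: [3.132, -0.523, 0.041]
wrist_force: [-29.0, 0.1, 21.9]
gripper_width: -0.2
gripper_force: 16.9
orig in well [-51.2  -0.8  50.8] F well [-14.2   0.8  33.5] M well [0.11 2.78 0.01] tilt [-0.    -0.002  1.556] q6 1.36
clock: 23.18
ee_pos: [356.5, 22.6, 264.2]
orientation: [3.132, -0.518, 0.039]
wrist_force: [0.2, 0.2, -0.0]
gripper_width: -0.3
gripper_force: 0.0
side [(array([360.8, 205.4]), 0.8)]
top [(array([334., 234.]), 0.68), (array([232.4, 148.5]), 0.49)]
0.0 [2.8 4.4] [413.  24. 139.]
0.1 [1.5 4.1] [409.  24. 151.]
0.2 [6.  3.9] [407.  24. 162.]
0.3 [10.6  3.8] [406.  24. 174.]
```

View pics/end.png

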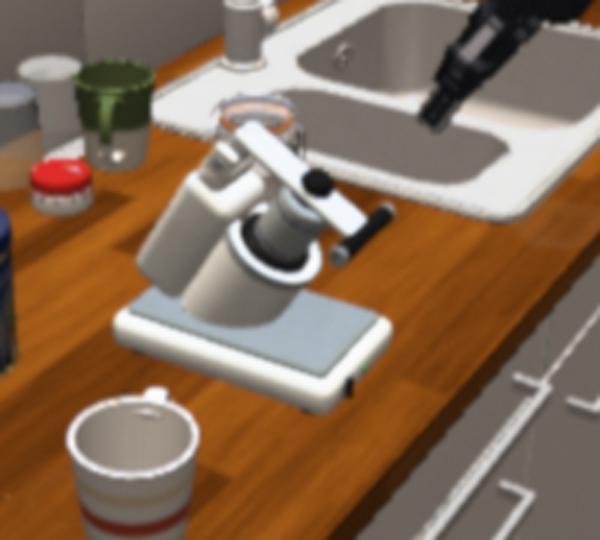

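The arm lies over the cap with its bar at about (362,207) and the barrel flush in the rim. A touch test will show whether it sprang back after the press; pressed, the TCP was at about 51 along the axis.

```bash
python3 -m inch '[{"rotation":[0,0,0],"offset":[0,0,0.015],"claw":1},{"rotation":[0,0,0],"offset":[0,0,0.025],"claw":1},{"rotation":[0,0,0],"offset":[0,0,0.025],"claw":1},{"rotation":[0,0,0],"offset":[0,0,0.02],"claw":1},{"rotation":[0,0,0],"offset":[0,0,0.012],"claw":1},{"rotation":[0,0,0],"offset":[0,0,0.005],"claw":1},{"rotation":[0,0,0],"offset":[0,0,0],"claw":1}]' 30; python3 st.py; python3 -m inch '[{"rotation":[0,0,0],"offset":[0,0,0.002],"claw":1},{"rotation":[0,0,0],"offset":[0,0,0.002],"claw":1},{"rotation":[0,0,0],"offset":[0,0,0],"claw":1}]' 30; python3 st.py;
```

```text
clock: 24.02
ee_pos: [405.9, 23.9, 173.0]
orientation: [3.133, -0.513, 0.039]
wrist_force: [-0.9, -0.2, 0.5]
gripper_width: 0.2
gripper_force: 0.0
orig in well [-41.4   0.1  55.8] F well [-0.6 -0.2  0.9] M well [0.03 0.2  0.  ] tilt [ 0.007 -0.009  1.558] q6 1.37
clock: 24.27
ee_pos: [408.9, 23.6, 172.7]
orientation: [3.132, -0.519, 0.039]
wrist_force: [0.0, 0.1, -0.3]
gripper_width: 0.2
gripper_force: 0.0
orig in well [-38.4  -0.3  54. ] F well [-0.1  0.1 -0.3] M well [-0.01  0.27  0.01] tilt [ 0.002 -0.006  1.558] q6 1.37
```

```bash
python3 -m inch '[{"rotation":[0,0,0],"offset":[0,0,0],"claw":1},{"rotation":[0,0,0],"offset":[0,0,0],"claw":1}]' 30; python3 st.py; python3 -c "
from h import *
g=np.load('g2.npy');g[4]=0;plan(pts(g)['bar'])
p,r=tool();s=env.read_state();print(s['qvel'])"
```

```text
clock: 24.43
ee_pos: [408.9, 23.7, 172.8]
orientation: [3.132, -0.519, 0.039]
wrist_force: [0.3, 0.1, -0.1]
gripper_width: -0.2
gripper_force: 0.0
orig in well [-38.4  -0.3  54.1] F well [ 0.2  0.1 -0.2] M well [-0.02  0.24 -0.04] tilt [ 0.002 -0.006  1.558] q6 1.37
tcp [408.9  23.7 172.8] q [-0.14 -0.59  2.14  0.09  1.08  1.37]
offset total mm [-12.9  -0.3  31.2]
[-0.00189029  0.00031652  0.00306534 -0.00108952 -0.00131495 -0.00027364]
```

```bash
python3 -m inch '[{"rotation":[0,0,0],"offset":[-0.006,0,-0.003],"claw":1},{"rotation":[0,0,0],"offset":[-0.006,0,0],"claw":1},{"rotation":[0,0,0],"offset":[0,0,0.002],"claw":1},{"rotation":[0,0,0],"offset":[0,0,0.001],"claw":1},{"rotation":[0,0,0],"offset":[0,0,0],"claw":1}]' 30; python3 st.py; python3 -m inch '[{"rotation":[0,0,0],"offset":[0,0,0.001],"claw":1},{"rotation":[0,0,0],"offset":[0,0,0],"claw":1}]' 30; python3 st.py;python3 -m inch '[{"rotation":[0,0,0],"offset":[0,0,0.001],"claw":1},{"rotation":[0,0,0],"offset":[0,0,0],"claw":1}]' 30; python3 st.py
```

```text
clock: 24.85
ee_pos: [398.0, 23.3, 165.6]
orientation: [3.132, -0.517, 0.039]
wrist_force: [-0.7, 1.1, -0.7]
gripper_width: -0.0
gripper_force: 0.0
orig in well [-51.5  -0.3  53.3] F well [-1.   1.1 -0.3] M well [-0.    0.25 -0.04] tilt [ 0.003 -0.007  1.558] q6 1.36
clock: 25.02
ee_pos: [398.8, 23.3, 165.0]
orientation: [3.132, -0.517, 0.039]
wrist_force: [-0.2, 0.3, -0.2]
gripper_width: -0.2
gripper_force: 0.0
orig in well [-51.2  -0.3  52.4] F well [-0.3  0.3 -0.1] M well [-0.02  0.27  0.02] tilt [ 0.004 -0.007  1.558] q6 1.36
clock: 25.18
ee_pos: [399.3, 23.3, 164.6]
orientation: [3.132, -0.517, 0.039]
wrist_force: [-2.1, -0.1, 1.9]
gripper_width: 0.2
gripper_force: 1.2
orig in well [-50.9  -0.3  51.8] F well [-0.9 -0.1  2.7] M well [-0.06  0.4   0.01] tilt [ 0.003 -0.007  1.558] q6 1.36
```

It did not spring back: contact starts at 51.9, within 1 mm of the pressed position. One last press, then retreat and hand in.

```bash
python3 -m inch '[{"rotation":[0,0,0],"offset":[0,0,0.001],"claw":1},{"rotation":[0,0,0],"offset":[0,0,0.001],"claw":1},{"rotation":[0,0,0],"offset":[0,0,0.001],"claw":1},{"rotation":[0,0,0],"offset":[0,0,0.001],"claw":1},{"rotation":[0,0,0],"offset":[0,0,0],"claw":1}]' 30; python3 st.py; python3 -m inch '[{"rotation":[0,0,0],"offset":[0,0,-0.005],"claw":1},{"rotation":[0,0,0],"offset":[0,0,-0.01],"claw":1},{"rotation":[0,0,0],"offset":[0,0,-0.015],"claw":1},{"rotation":[0,0,0],"offset":[0,0,-0.02],"claw":1},{"rotation":[0,0,0],"offset":[0,0,-0.02],"claw":1},{"rotation":[0,0,0],"offset":[0,0,-0.02],"claw":1},{"rotation":[0,0,0],"offset":[0,0,0],"claw":1},{"rotation":[0,0,0],"offset":[0,0,0],"claw":1}]' 30; python3 bar.py; python3 - <<'E'
from h import *
print(env.finish_job())
E
```

```text
clock: 25.6
ee_pos: [400.0, 23.4, 163.8]
orientation: [3.131, -0.515, 0.041]
wrist_force: [-26.3, 0.0, 23.0]
gripper_width: -0.1
gripper_force: 16.5
orig in well [-50.9  -0.4  50.8] F well [-11.2   0.7  33.1] M well [ 0.07  2.48 -0.04] tilt [ 0.005 -0.009  1.556] q6 1.36
clock: 26.27
ee_pos: [358.2, 22.4, 239.8]
orientation: [3.132, -0.518, 0.039]
wrist_force: [0.5, 0.3, 0.1]
gripper_width: 0.4
gripper_force: 0.0
side [(array([362.3, 207. ]), 0.87)]
top [(array([331. , 232.3]), 0.95)]
0.0 [2.7 1.2] [413.  24. 139.]
0.1 [3.  1.6] [409.  24. 151.]
0.2 [7.3 2. ] [407.  24. 162.]
0.3 [11.9  1.9] [406.  24. 174.]
the job is handed in; nothing more can be done
None
```

I handed the job in at 26 s: the cartridge sits over the drive cross, the clamp arm is pressed to its stop and stayed there in a touch test, and I never went near the mug, moka pot or sugar jar; no verdict was returned.

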